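# Reset the tripped starter switch under its guard

### The arm

A 6-joint arm with a two-finger parallel gripper is mounted at the origin on the work surface; the furniture and walls round the work are solid. World frame = base frame: x ahead of the robot, y to its left, z up, the work surface at z = 0. Lengths are in m, angles in rad, forces in N, time in s.
With the tool pointing down it reaches from about 0.4 to 0.825 m from the base axis. Payload 7 kg.
Tool frame: the origin (TCP) lies midway between the tips of the shut fingers; the grasp point (between the pads) lies 19 mm behind it (hold_point_z is the distance from the TCP to the grasp point, in m); z points along the fingers, x is the direction in which the jaws open and shut, and the axes are right-handed (so a half turn about z gives the same grasp; the last joint's range is limited). The gripper opens to 85 mm and grips with 20 to 120 N. Pads are 22 mm wide; open, the fingers measure 114 mm over their backs; the gripper's body (76 mm by 85 mm) begins 54 mm behind the grasp point. The pads swing forward as they close: fully open they stand 13 mm farther back than shut.
Start: joints at [1.614, 0.359, 0.012, 0, -1.224, -0.288], TCP at [0.164, 0.655, 0.231] pointing down, gripper open.
Joint ranges: [-3.07, 3.07], [-1.43, 2.12], [-1.02, 1.25], [-3.03, 1.67], [-3.05, -0], [-3.03, 3.03]. Speed limits (rad/s): [2.39, 2.39, 3.01, 3.14, 3.14, 3.14].

### API

Orientations are given as a 3x3 rotation matrix whose columns are the frame's x, y, z axes.
In Python, from plant import * gives the robot as it stands.
- The arm moves only by the tool drive_tool, never from a script. Its argument "series" is one flat list of numbers, 7 for each row, row after row: the shift along the world's x, y, z in m, then the turn, a rotation vector about the world's x, y, z in degrees, then the gripper command: -1 is shut, 1 is fully open, values between are in proportion. A call has 1 to 12 rows; each row is the pose to reach, as a shift and turn from the pose commanded when the call began; what a row does not reach only later rows make up. A row lasts 1/12 s, in which the tool goes at most 41.7 mm and 7.16 degrees, less where a joint would pass 70% of its speed; a pose out of reach is approached as far as the arm can. A call with a gripper value outside its range is refused whole. The fingers move at their own pace and stop on an object; "squeeze" is the grip in N (left out, the last holds). Time passes only in rows, so rows that repeat a pose let the fingers close. It gives the time, the measured TCP pose, the force and the opening at its end, in the units of the state.
- sense(): the state, without advancing time (a new reading comes with each control period).
- camera(name): name is "scene" or "top" or "wrist"; returns the picture (480x640x3 uint8, blue, green, red); there is no depth.
- camera_info(name): a dict with "fx", "fy", "cx", "cy" (pixels), "R" (3x3) and "t" (3): a world point X has camera coordinates R X + t; the wrist camera has in their place "hand_eye" (4x4, takes a point from camera to tool coordinates, whose origin is the TCP and whose axes are the tool frame's). Camera axes: x right, y down, z forward; pixel columns grow to the right and rows downward; lengths in m; the calibration is good to about 2 mm. A picture is of the moment at which its call begins: read the wrist's pose just before it. camera_info takes no time and is no camera call.
- hand_in(): hands the job in, once; it reports no verdict.
The state is a dict: "time_s": time; "qpos": joint angles; "qvel": joint speeds; "joint_torque": joint torques, N m; "ee_pos": TCP position; "tcp_rot": TCP orientation; "contact_force": force on the tool from outside, world axes, zero at the start; "moment": the same for the moment, N m; "finger_gap": finger opening in m.
Only numpy, scipy, OpenCV 4.12 (cv2) and the standard library are available. Lean on these libraries where they do the work, as an engineer would, in place of code of your own. Each camera call takes 0.05 s, during which the arm holds its last target. There are 200 camera calls.

### The job

The chopper has cut out: one of the three toggle switches under the hinged guard of the grey switch box has tripped and stands upright, halfway. Lift the guard right back, push that toggle all the way to its off stop (towards the front of the box, the side with the pull bar) to reset it, then all the way to its on stop (towards the hinge) and lower the guard shut again without letting it drop. Leave the other two toggles on, and do not knock the jar, the dropper bottle or the cable connector beside the box.

Things in the scene. Friction and masses are not known exactly. Their poses are not given: they have to be found in the camera images.
- switch_box: grey box screwed to the desk, 116 (x) x 166 (y) x 80 mm, open at the top under its guard; walls 5 mm. Origin: centre of its underside. Its -x is the front (pull bar side), its +x the rear (hinge side), z up. Between the walls lie three switch units side by side, their top faces 40 mm above the desk. The box stands in a different place and yaw each time.
- guard_hinge (a point): middle of the guard's hinge line, on the rear top edge of the box, 80 mm above the desk; the hinge runs along the box's y
- guard (a joint): opening angle of the guard flap (rad): 0 shut and level, 1.57 upright, 2.1 right back on its stop. The flap is a grey plate 120 x 170 x 4 mm, about 140 g in all; its hinge has a little friction: let go below about 1.1 it falls shut, beyond 1.57 it stays or falls back to its stop.
- guard_bar (a point): middle of the guard's pull bar: black round bar, 10 mm thick, 90 mm long between its two end arms, along the box's y, fixed to the flap. With the guard shut it stands 140 mm in front of the hinge line (24 mm in front of the box) and 110 mm above the desk, 25 mm above the plate. Pinched lightly from above, it turns between the fingers as the guard swings.
- slot_0 (a point): nominal place of the top of an upright toggle in the slot on the box's +y side, 72 mm above the desk. Which unit is in which slot changes every time and is not measured; the slots are 42 mm apart along the box's y. Each unit sits up to 3 mm nearer or farther along the box's x than the slot point, also not measured.
- slot_1 (a point): the same for the middle slot. Each toggle is a black paddle 9 mm thick (box x) and 14 mm wide (box y); its pivot lies 42 mm above the desk and its top is 30 mm from the pivot, so the top is 72 mm above the desk when upright; at either stop the top is 13 mm to that side and 69 mm above the desk
- slot_2 (a point): the same for the slot on the box's -y side
- tripped (a joint): angle of the tripped toggle (rad), in an unknown slot: about 0 (upright) at the start, -0.45 at its off stop (leaning to the box's front), +0.45 at its on stop (leaning to the rear). It stays where it is left; moving it takes about 0.06 N m (2 to 5 N); at a stop the force rises sharply.
- neighbour_a (a joint): angle of one of the other two toggles, alike in shape, at its on stop (+0.40 to +0.45) at the start; in an unknown slot
- neighbour_b (a joint): angle of the other one, also at its on stop
- sample_jar: white screw-lid jar, 74 mm across, 87 mm high, a bystander; origin at the centre of its underside
- dropper_bottle: small white dropper bottle, 28 mm across, 68 mm high, a bystander; origin at the centre of its underside
- lead_end: black cable connector, 22 x 54 x 16 mm along its y, a bystander; origin under its middle

How it is judged:
By the outcome, as a careful person would: the job done as asked, in the order asked, and still so for the second after the job is handed in, with the robot touching nothing.
It also fails if it takes over 72 s, if anything falls off the work surface, if the arm or the gripper's body presses on something with over 40 N, if the wrist force passes 120 N, or if a joint passes its speed limit or range.

## Working session

There is one attempt and no reset: what is moved stays moved. The work goes in short steps, Python scripts to look and compute and a tool call to move; the robot and the scene stay as the last step left them, time stands still between calls to the robot, and variables do not carry over. Pictures are saved under pics/ and viewed, about 8 in all and at most 12, crops included, and the job is handed in when it is done.

Besides the shell and the picture viewer there is one more tool, called after "Emit:" by a JSON object that holds its "method" and its "body", one argument or row to a line. drive_tool: Moves the arm, as the interface text tells. Its arguments: {"type":"object","properties":{"series":{"type":"array"},"squeeze":{"type":"number"}},"required":["series"]}

```bash
mkdir -p pics
python3 - <<'E'
from plant import *
import cv2,numpy as np
s=sense();print(s)
a=camera("scene");b=camera("top")
cv2.imwrite("pics/s0.png",a);cv2.imwrite("pics/t0.png",b)
for n in("scene","top","wrist"):print(n,camera_info(n))
E
```

```text
{'time_s': 0.0, 'qpos': array([ 1.61411964e+00,  3.59375816e-01,  1.10777675e-02, -3.76009667e-04,
       -1.22410333e+00, -2.88112860e-01]), 'qvel': array([ 0.00129514,  0.00124893, -0.00063141,  0.00154215,  0.0016639 ,
        0.00018846]), 'joint_torque': array([-3.15740879e-03, -5.83320379e+01,  2.93426603e+01,  6.93717465e+00,
       -5.85516274e-03, -6.87883499e-06]), 'ee_pos': array([0.16347901, 0.65441032, 0.23037441]), 'tcp_rot': array([[-2.42476145e-01, -9.70157327e-01, -2.83792320e-04],
       [-9.70155983e-01,  2.42476283e-01, -1.61884114e-03],
       [ 1.63934350e-03, -1.17207544e-04, -9.99998649e-01]]), 'contact_force': array([ 0.34418313, -0.39513343, -0.74604726]), 'moment': array([ 0.0196729 ,  0.06264451, -0.06130244]), 'finger_gap': 0.08560088724458129}
scene {'fx': 624.74045662568, 'fy': 624.74045662568, 'cx': 315.05682950169097, 'cy': 240.03711142325096, 'R': array([[ 0.74922827, -0.66196555,  0.02141513],
       [-0.40645834, -0.48508718, -0.77426226],
       [ 0.52292315,  0.57139481, -0.63250245]]), 't': array([-0.27442952,  0.31901806,  0.61619377])}
top {'fx': 544.5355732220901, 'fy': 544.5355732220901, 'cx': 317.79351681455586, 'cy': 237.8271687851091, 'R': array([[-0.02184412, -0.99959127, -0.01844252],
       [-0.98429846,  0.02473445, -0.17477053],
       [ 0.17515527,  0.01433524, -0.98443645]]), 't': array([0.12716849, 0.46939707, 1.01694564])}
wrist {'fx': 411.9565925259112, 'fy': 411.9565925259112, 'cx': 321.06337811818617, 'cy': 238.2577117923343, 'hand_eye': array([[ 9.99999792e-01,  3.33875021e-04, -5.52679237e-04,
         5.38727490e-04],
       [-1.33825402e-04,  9.44521757e-01,  3.28448828e-01,
        -8.46868904e-02],
       [ 6.31678424e-04, -3.28448686e-01,  9.44521605e-01,
        -1.42618208e-01],
       [ 0.00000000e+00,  0.00000000e+00,  0.00000000e+00,
         1.00000000e+00]])}
```

View pics/t0.png

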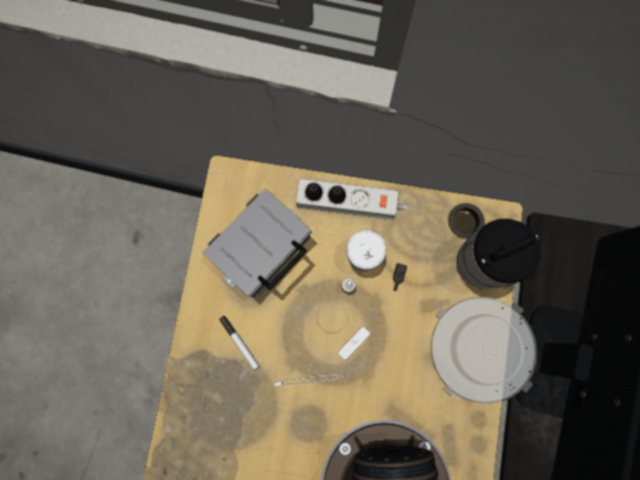

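View pics/s0.png

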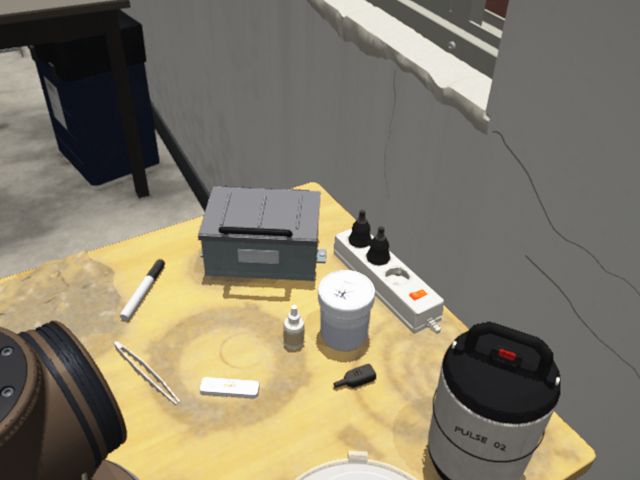

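Top view: guard corners near (265,190), (312,235), (253,295), (205,252), with the bar on the lower-right (front) side. The jar is at (366,250), the bottle at (348,286) and the connector at (399,275). The scene view agrees, with the bar from (220,231) to (292,234).

```bash
cat > h.py <<'E'
import cv2,numpy as np
from plant import *
def ray(ci,px):
    d=np.array([(px[0]-ci['cx'])/ci['fx'],(px[1]-ci['cy'])/ci['fy'],1.])
    return -ci['R'].T@ci['t'], ci['R'].T@d
def plane(ci,px,z):
    o,d=ray(ci,px); return o+d*(z-o[2])/d[2]
def proj(ci,X):
    c=ci['R']@np.array(X)+ci['t']; return np.array([c[0]/c[2]*ci['fx']+ci['cx'],c[1]/c[2]*ci['fy']+ci['cy']])
def wristci(s):
    ci=dict(camera_info("wrist"));H=ci['hand_eye'];R=s['tcp_rot']@H[:3,:3];t=s['tcp_rot']@H[:3,3]+s['ee_pos']
    ci['R']=R.T;ci['t']=-R.T@t;return ci
E
python3 - <<'E'
from h import *
T=camera_info("top");S=camera_info("scene")
for n,p in(("c",(265,190)),("c",(312,235)),("c",(253,295)),("c",(205,252))):print(plane(T,p,.084).round(3))
print("scene corners")
for p in((208,188),(321,191),(319,241),(202,236)):print(plane(S,p,.084).round(3))
print("bar",[plane(S,p,.11).round(3) for p in((220,231),(292,234))])
print("jar",plane(T,(366,250),.087),"bot",plane(T,(348,286),.068),"lead",plane(T,(399,272),.01))
im=cv2.imread("pics/t0.png");c=cv2.resize(im[170:310,190:420],None,fx=3.4,fy=3.4,interpolation=cv2.INTER_CUBIC)
im=cv2.imread("pics/s0.png");d=cv2.resize(im[170:360,180:390],None,fx=3,fy=3,interpolation=cv2.INTER_CUBIC)[:,:]
cv2.imwrite("pics/t0c.png",c)
E
```

```text
[0.56  0.214 0.084]
[0.471 0.126 0.084]
[0.361 0.237 0.084]
[0.443 0.327 0.084]
scene corners
[0.432 0.33  0.084]
[0.562 0.211 0.084]
[0.478 0.12  0.084]
[0.358 0.235 0.084]
bar [array([0.367, 0.2  , 0.11 ]), array([0.438, 0.132, 0.11 ])]
jar [0.43920135 0.02669094 0.087     ] bot [0.37498689 0.06135734 0.068     ] lead [ 0.40534203 -0.04257337  0.01      ]
```

View pics/t0c.png

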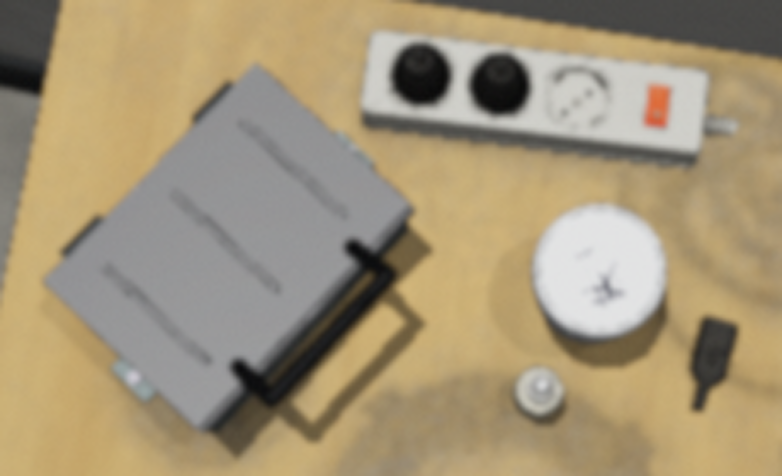

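Emit:
{"method": "drive_tool", "body": {
  "series": [0.02,-0.04,0,0,0,-3,-0.2,0.04,-0.08,0,0,0,-6,-0.2,0.06,-0.12,0.01,0,0,-9,-0.2,0.08,-0.16,0.01,0,0,-12,-0.2,0.1,-0.2,0.01,0,0,-15,-0.2,0.12,-0.24,0.02,0,0,-18,-0.2,0.14,-0.28,0.02,0,0,-21,-0.2,0.16,-0.32,0.02,0,0,-24,-0.2,0.18,-0.36,0.02,0,0,-27,-0.2,0.2,-0.4,0.02,0,0,-29,-0.2,0.22,-0.44,0.02,0,0,-29,-0.2,0.239,-0.478,0.02,0,0,-29,-0.2],
  "squeeze": 20
}}

```text
time_s: 1.1
ee_pos: [0.3867, 0.2069, 0.2514]
tcp_rot: [[-0.682, -0.731, 0.0], [-0.731, 0.682, 0.001], [-0.001, 0.0, -1.0]]
contact_force: [1.0, 0.8, 0.1]
finger_gap: 0.0342
```

Emit:
{"method": "drive_tool", "body": {
  "series": [0,-0.01,0,0,0,0,-0.2,0,-0.01,0,0,0,0,-0.2,0,-0.01,0,0,0,0,-0.2]
}}

```text
time_s: 1.35
ee_pos: [0.3867, 0.1982, 0.2513]
tcp_rot: [[-0.684, -0.73, 0.0], [-0.73, 0.684, 0.0], [-0.0, 0.0, -1.0]]
contact_force: [-1.3, 0.6, -0.4]
finger_gap: 0.0343
```

Run:
```python
from h import *
s=sense();im=camera("wrist");cv2.imwrite("pics/w1.png",im)
ci=wristci(s);print(s['ee_pos'],s['tcp_rot'].round(3),s['finger_gap'],s['time_s'])
print(proj(ci,(.4025,.166,.11)),proj(ci,(.367,.2,.11)),proj(ci,(.438,.132,.11)))
```

```text
[0.38666305 0.19823392 0.25129536] [[-0.684 -0.73   0.   ]
 [-0.73   0.684  0.   ]
 [-0.     0.    -1.   ]] 0.03428651236134726 1.35
[338.89897207 173.44828716] [337.20511019 240.42127398] [340.79654027  98.4210308 ]
```

View pics/w1.png

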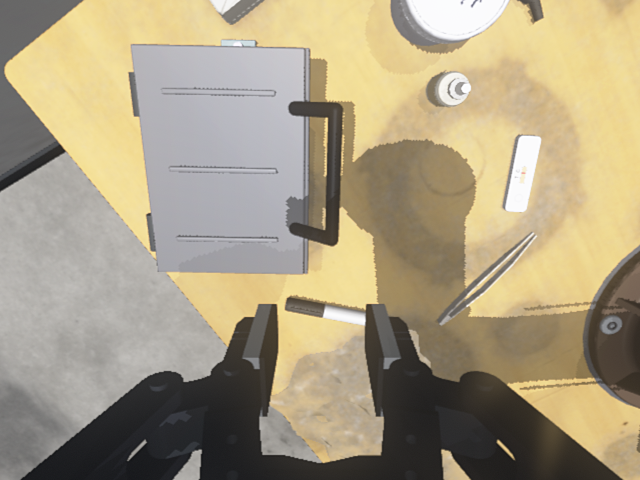

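Wrist view: the bar runs from (336,106) to (333,240), close to the predicted column of 339. The guard plate corners are (131,45), (309,48), (307,273) and (158,271).

Run:
```python
from h import *
ci=wristci(sense())
for p,z in(((336,106),.11),((333.5,240),.11),((131,45),.084),((309,48),.084),((307,273),.084),((158,271),.084)):print(plane(ci,p,z).round(4))
```

```text
[0.4366 0.1383 0.11  ]
[0.369  0.2025 0.11  ]
[0.5608 0.2139 0.084 ]
[0.4762 0.1261 0.084 ]
[0.3554 0.2435 0.084 ]
[0.44   0.3315 0.084 ]
```

Emit:
{"method": "drive_tool", "body": {
  "series": [0.008,-0.014,-0.02,0,0,-1,-0.2,0.016,-0.027,-0.05,0,0,-1,-0.2,0.016,-0.027,-0.08,0,0,-1,-0.2,0.016,-0.027,-0.1,0,0,-1,-0.2,0.016,-0.027,-0.12,0,0,-1,-0.2,0.016,-0.027,-0.135,0,0,-1,-0.2,0.016,-0.027,-0.145,0,0,-1,-0.2,0.016,-0.027,-0.154,0,0,-1,-0.2,0.016,-0.027,-0.154,0,0,-1,-0.2]
}}

```text
time_s: 2.15
ee_pos: [0.4016, 0.1723, 0.0956]
tcp_rot: [[-0.694, -0.72, -0.002], [-0.72, 0.694, -0.002], [0.003, 0.0, -1.0]]
contact_force: [-0.3, -1.3, -0.3]
finger_gap: 0.0339
```

Emit:
{"method": "drive_tool", "body": {
  "series": [0,0,0,0,0,0,-0.7,0,0,0,0,0,0,-0.85,0,0,0,0,0,0,-0.85,0,0,0,0,0,0,-0.85,0,0,0,0,0,0,-1,0,0,0,0,0,0,-1,0,0,0,0,0,0,-1],
  "squeeze": 20
}}

```text
time_s: 2.73
ee_pos: [0.4025, 0.1722, 0.0978]
tcp_rot: [[-0.695, -0.719, 0.0], [-0.719, 0.695, 0.001], [-0.001, 0.0, -1.0]]
contact_force: [-5.7, 0.5, 5.6]
finger_gap: 0.0094
```

```bash
python3 -c "
import numpy as np
for t0,t1 in((0,50),(50,100),(100,122)):
  o=None
  f=lambda t:np.array([-.1432*np.cos(np.radians(12.1+t)),.1432*np.sin(np.radians(12.1+t))])
  for t in np.linspace(t0,t1,12 if t0<100 else 8)[0:]:
    d=f(t)-f(t0);print(round(t),(d[0]*np.array([.695,.719])).round(4),d[1].round(4))
"
```

```text
0 [0. 0.] 0.0
5 [0.002 0.002] 0.011
9 [0.0045 0.0047] 0.0217
14 [0.0077 0.0079] 0.0322
18 [0.0114 0.0118] 0.0422
23 [0.0156 0.0162] 0.0518
27 [0.0204 0.0211] 0.0608
32 [0.0256 0.0265] 0.0693
36 [0.0313 0.0324] 0.0772
41 [0.0374 0.0387] 0.0844
45 [0.0439 0.0454] 0.0908
50 [0.0507 0.0525] 0.0965
50 [0. 0.] 0.0
55 [0.0071 0.0074] 0.0049
59 [0.0145 0.015 ] 0.009
64 [0.022  0.0228] 0.0122
68 [0.0298 0.0308] 0.0146
73 [0.0376 0.0389] 0.0161
77 [0.0455 0.0471] 0.0166
82 [0.0534 0.0552] 0.0163
86 [0.0612 0.0633] 0.0151
91 [0.069  0.0714] 0.013
95 [0.0766 0.0792] 0.01
100 [0.084  0.0869] 0.0061
100 [0. 0.] 0.0
103 [0.005  0.0052] -0.0032
106 [0.0099 0.0102] -0.0067
109 [0.0146 0.0151] -0.0106
113 [0.0192 0.0198] -0.0149
116 [0.0236 0.0244] -0.0196
119 [0.0278 0.0288] -0.0245
122 [0.0318 0.0329] -0.0298
```

Emit:
{"method": "drive_tool", "body": {
  "series": [0.002,0.002,0.011,0,0,0,-1,0.0045,0.0047,0.0217,0,0,0,-1,0.0077,0.0079,0.0322,0,0,0,-1,0.0114,0.0118,0.0422,0,0,0,-1,0.0156,0.0162,0.0518,0,0,0,-1,0.0204,0.0211,0.0608,0,0,0,-1,0.0256,0.0265,0.0693,0,0,0,-1,0.0313,0.0324,0.0772,0,0,0,-1,0.0374,0.0387,0.0844,0,0,0,-1,0.0439,0.0454,0.0908,0,0,0,-1,0.0507,0.0525,0.0965,0,0,0,-1]
}}

```text
time_s: 3.65
ee_pos: [0.4526, 0.2233, 0.1951]
tcp_rot: [[-0.695, -0.719, -0.001], [-0.719, 0.695, -0.002], [0.002, -0.0, -1.0]]
contact_force: [-6.9, -1.6, 7.7]
finger_gap: 0.0088
```

Emit:
{"method": "drive_tool", "body": {
  "series": [0.0071,0.0074,0.0049,0,0,0,-1,0.0145,0.015,0.009,0,0,0,-1,0.022,0.0228,0.0122,0,0,0,-1,0.0298,0.0308,0.0146,0,0,0,-1,0.0376,0.0389,0.0161,0,0,0,-1,0.0455,0.0471,0.0166,0,0,0,-1,0.0534,0.0552,0.0163,0,0,0,-1,0.0612,0.0633,0.0151,0,0,0,-1,0.069,0.0714,0.013,0,0,0,-1,0.0766,0.0792,0.01,0,0,0,-1,0.084,0.0869,0.0061,0,0,0,-1]
}}

```text
time_s: 4.57
ee_pos: [0.5383, 0.3119, 0.1994]
tcp_rot: [[-0.695, -0.719, 0.0], [-0.719, 0.695, -0.0], [0.0, -0.0, -1.0]]
contact_force: [2.9, -2.0, 3.4]
finger_gap: 0.009
```

Emit:
{"method": "drive_tool", "body": {
  "series": [0.005,0.0052,-0.0032,0,0,0,-1,0.0099,0.0102,-0.0067,0,0,0,-1,0.0146,0.0151,-0.0106,0,0,0,-1,0.0192,0.0198,-0.0149,0,0,0,-1,0.0236,0.0244,-0.0196,0,0,0,-1,0.027,0.028,-0.0235,0,0,0,-1,0.0278,0.0288,-0.0245,0,0,0,-1,0.0278,0.0288,-0.0245,0,0,0,-1]
}}

```text
time_s: 5.23
ee_pos: [0.5656, 0.3404, 0.1746]
tcp_rot: [[-0.695, -0.719, -0.0], [-0.719, 0.695, -0.0], [0.0, -0.0, -1.0]]
contact_force: [3.4, -3.4, 0.8]
finger_gap: 0.0091
```

Emit:
{"method": "drive_tool", "body": {
  "series": [0,0,0,0,0,0,-0.53,0,0,0,0,0,0,-0.53,0,0,0,0,0,0,-0.53,0,0,0.01,0,0,0,-0.53,0,0,0.03,0,0,0,-0.53,0,0,0.06,0,0,0,-0.53,-0.02,-0.02,0.09,0,0,0,-0.53,-0.04,-0.04,0.11,0,0,0,-0.53,-0.06,-0.062,0.12,0,0,0,-0.53,-0.085,-0.088,0.12,0,0,0,-0.53,-0.11,-0.115,0.12,0,0,0,-0.53,-0.11,-0.115,0.12,0,0,0,-0.53]
}}

```text
time_s: 6.23
ee_pos: [0.4514, 0.2215, 0.2975]
tcp_rot: [[-0.695, -0.719, 0.001], [-0.719, 0.695, 0.003], [-0.003, 0.001, -1.0]]
contact_force: [-0.0, -0.3, 0.0]
finger_gap: 0.0198
```

Run:
```python
from h import *
s=sense();im=camera("wrist");cv2.imwrite("pics/w2.png",im)
ci=wristci(s);print(s['ee_pos'],s['finger_gap'],s['time_s'])
u=np.array([.695,.719]);v=np.array([-.719,.695]);h=np.array([.500,.2715])
for k in(1,0,-1):
  p=h-.058*u+.042*k*v;print(k,p,proj(ci,(*p,.072)))
t=camera("top")[150:310,190:350];cv2.imwrite("pics/t2.png",cv2.resize(t,None,fx=3.5,fy=3.5,interpolation=cv2.INTER_CUBIC))
```

```text
[0.45136441 0.22153685 0.29752702] 0.019763406213058443 6.2333
1 [0.429492 0.258988] [308.91282245 236.53097628]
0 [0.45969  0.229798] [308.44808683 192.96731828]
-1 [0.489888 0.200608] [307.94773724 146.06525593]
```

View pics/w2.png

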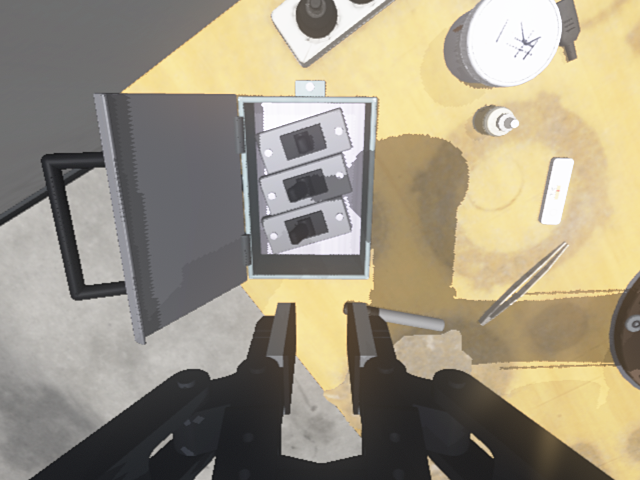

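The guard is right back and the three toggles are visible near (304,142), (303,186) and (301,229). I'll zoom in on them.

Run:
```python
import cv2
im=cv2.imread("pics/w2.png")[90:280,235:385];cv2.imwrite("pics/w2c.png",cv2.convertScaleAbs(cv2.resize(im,None,fx=3.1,fy=3.1,interpolation=cv2.INTER_CUBIC),alpha=2.2,beta=10))
```

```text
(no output)
```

View pics/w2c.png

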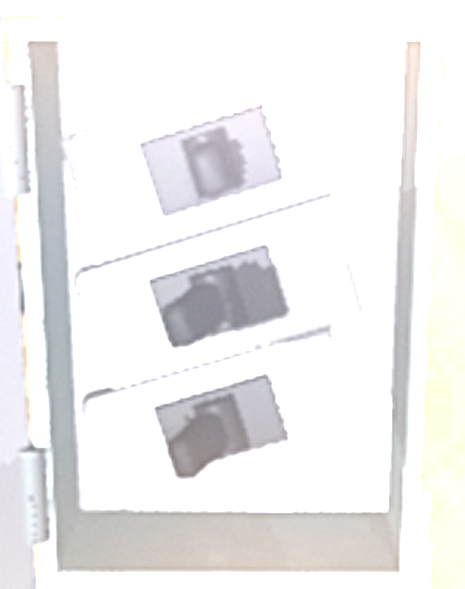

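Run:
```python
from h import *
ci=wristci(sense());u=np.array([.695,.719]);v=np.array([-.719,.695]);h=np.array([.500,.2715]);c=h-.058*u
def bx(p,z):
  P=plane(ci,p,z);d=P[:2]-c;return P.round(4),(d@u*1000).round(1),(d@v*1000).round(1)
f=lambda x,y:(235+x/3.1,90+y/3.1)
print("trip top",bx(f(209,165),.072))
print("openings",[bx(f(*p),.04) for p in((212,160),(220,296),(222,427))])
print("rim",[bx(f(*p),.08) for p in((28,42),(412,42),(400,570),(60,570))])
print("others",[bx(f(*p),.069) for p in((188,318),(195,450))])
im=cv2.imread("pics/w2.png")[95:260,250:370]
g=cv2.resize(im,None,fx=5,fy=5,interpolation=cv2.INTER_CUBIC)
cv2.imwrite("pics/w2d.png",np.clip(255*(g/255.)**.5,0,255)[:590].astype(np.uint8))
```

```text
trip top (array([0.4984, 0.2055, 0.072 ]), np.float64(9.4), np.float64(-44.7))
openings [(array([0.4974, 0.2073, 0.04  ]), np.float64(10.0), np.float64(-42.8)), (array([0.4656, 0.2353, 0.04  ]), np.float64(8.1), np.float64(-0.5)), (array([0.4341, 0.2655, 0.04  ]), np.float64(7.9), np.float64(43.2))]
rim [(array([0.5554, 0.2167, 0.08  ]), np.float64(57.1), np.float64(-77.9)), (array([0.4839, 0.1427, 0.08  ]), np.float64(-45.8), np.float64(-77.9)), (array([0.3714, 0.2485, 0.08  ]), np.float64(-48.0), np.float64(76.5)), (array([0.444 , 0.3239, 0.08  ]), np.float64(56.7), np.float64(76.7))]
others [(array([0.4711, 0.2416, 0.069 ]), np.float64(16.4), np.float64(0.0)), (array([0.4405, 0.2694, 0.069 ]), np.float64(15.1), np.float64(41.3))]
```

View pics/w2d.png

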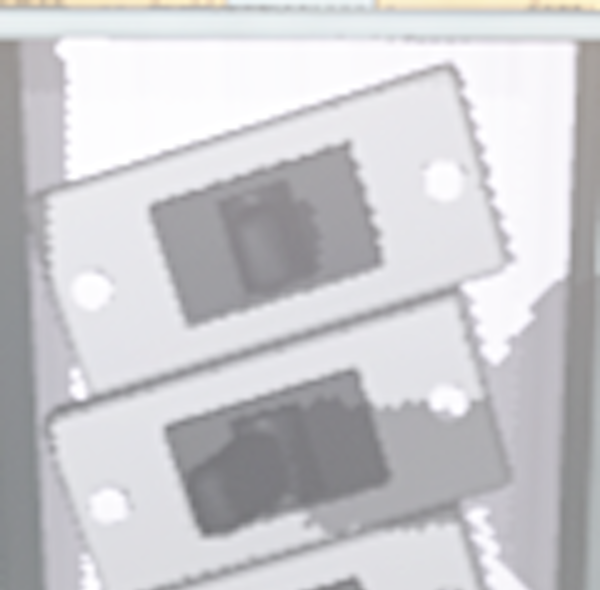

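Slot_2 (the box's -y side) holds the tripped toggle. It stands upright at about (0.498, 0.2065), while the other two lean to the rear. The units are yawed about 17° in the box, so I turn the tool to match.

Emit:
{"method": "drive_tool", "body": {
  "series": [0.012,-0.004,0,0,0,4,-0.53,0.024,-0.008,-0.02,0,0,8,-0.53,0.036,-0.012,-0.05,0,0,12,-0.53,0.0463,-0.015,-0.085,0,0,17,-0.53,0.0463,-0.015,-0.12,0,0,17,-0.53,0.0463,-0.015,-0.15,0,0,17,-0.53,0.0463,-0.015,-0.18,0,0,17,-0.53,0.0463,-0.015,-0.2,0,0,17,-0.53,0.0463,-0.015,-0.212,0,0,17,-0.53,0.0463,-0.015,-0.212,0,0,17,-0.53]
}}

```text
time_s: 7.17
ee_pos: [0.5005, 0.2097, 0.0802]
tcp_rot: [[-0.455, -0.891, -0.004], [-0.891, 0.455, -0.003], [0.005, 0.002, -1.0]]
contact_force: [-0.4, 0.1, 0.1]
finger_gap: 0.0199
```

Run:
```python
from h import *
s=sense();im=camera("wrist");print(s['ee_pos'],s['finger_gap'],s['tcp_rot'][:2,0],s['contact_force'])
g=cv2.resize(im[60:460,160:480],None,fx=1.4,fy=1.4)
cv2.imwrite("pics/w3.png",np.clip(255*(g/255.)**.6,0,255).astype(np.uint8))
```

```text
[0.50046943 0.20968944 0.08023407] 0.019921873301690467 [-0.45459595 -0.89068409] [-0.43888552  0.09287862  0.07771043]
```

View pics/w3.png

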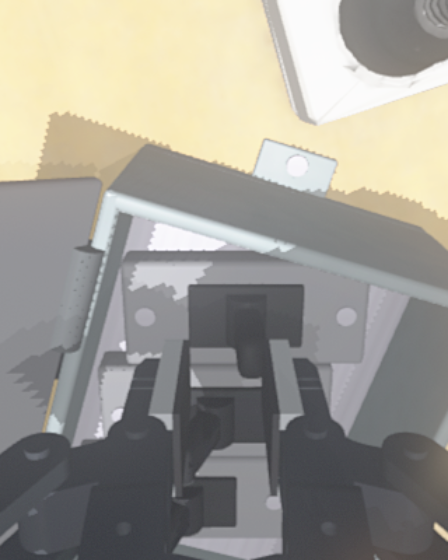

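The view is aligned with the units. The toggle top is at crop (249,362), right of the finger midline (228), which is the front side.

Run:
```python
from h import *
s=sense();ci=wristci(s);print(s['ee_pos'],s['contact_force'])
f=lambda x,y:(160+x/1.4,60+y/1.4)
print(plane(ci,f(249,364),.072),plane(ci,f(246,317),.04))
for z in(.08,.072):
  q=proj(ci,(*s['ee_pos'][:2],z));print((q-[160,60])*1.4)
```

```text
[0.50129086 0.21018985 0.08200497] [0.128811   0.32218838 1.28930949]
[0.4935941 0.2056104 0.072    ] [0.49354704 0.20535487 0.04      ]
[223.81180903 363.81205433]
[223.81966936 349.95425453]
```

Emit:
{"method": "drive_tool", "body": {
  "series": [-0.006,-0.004,0,0,0,0,-0.53,-0.006,-0.004,0,0,0,0,-0.53,-0.006,-0.004,-0.008,0,0,0,-0.53,-0.006,-0.004,-0.014,0,0,0,-0.53,-0.006,-0.004,-0.02,0,0,0,-0.53,-0.006,-0.004,-0.024,0,0,0,-0.53,-0.006,-0.004,-0.024,0,0,0,-0.53,-0.006,-0.004,-0.024,0,0,0,-0.53]
}}

```text
time_s: 7.88
ee_pos: [0.4952, 0.206, 0.059]
tcp_rot: [[-0.454, -0.891, -0.001], [-0.891, 0.454, -0.001], [0.001, 0.0, -1.0]]
contact_force: [0.1, 0.4, -0.2]
finger_gap: 0.0197
```

Run:
```python
from h import *
im=camera("wrist");s=sense();print(s['ee_pos'],s['contact_force'])
g=cv2.resize(im[60:460,160:480],None,fx=1.4,fy=1.4)
cv2.imwrite("pics/w4.png",np.clip(255*(g/255.)**.6,0,255).astype(np.uint8))
```

```text
[0.49545232 0.20615347 0.05929937] [ 0.54385291 -0.40602221  0.04562222]
```

View pics/w4.png

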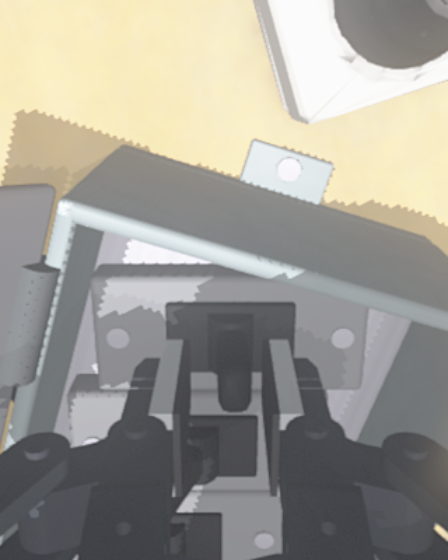

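The fingers straddle the toggle (top at crop (235,400)) with no contact. Pushing forward.

Emit:
{"method": "drive_tool", "body": {
  "series": [-0.0014,-0.0027,0,0,0,0,-0.53,-0.0027,-0.0053,0,0,0,0,-0.53,-0.0036,-0.0071,0,0,0,0,-0.53,-0.0045,-0.0089,0,0,0,0,-0.53,-0.0054,-0.0107,0,0,0,0,-0.53,-0.0054,-0.0107,0,0,0,0,-0.53]
}}

```text
time_s: 8.43
ee_pos: [0.4903, 0.1959, 0.0599]
tcp_rot: [[-0.454, -0.891, 0.001], [-0.891, 0.454, 0.001], [-0.002, -0.001, -1.0]]
contact_force: [-0.9, 4.4, 1.0]
finger_gap: 0.0199
```

Emit:
{"method": "drive_tool", "body": {
  "series": [-0.0009,-0.0018,0,0,0,0,-0.53,-0.0009,-0.0018,0,0,0,0,-0.53]
}}

```text
time_s: 8.6
ee_pos: [0.4893, 0.1938, 0.0597]
tcp_rot: [[-0.454, -0.891, 0.001], [-0.891, 0.454, 0.001], [-0.001, -0.0, -1.0]]
contact_force: [-0.1, 2.5, 3.0]
finger_gap: 0.0201
```

Emit:
{"method": "drive_tool", "body": {
  "series": [-0.0007,-0.0013,0,0,0,0,-0.53,-0.0007,-0.0013,0,0,0,0,-0.53]
}}

```text
time_s: 8.77
ee_pos: [0.4885, 0.1924, 0.0596]
tcp_rot: [[-0.454, -0.891, 0.001], [-0.891, 0.454, 0.0], [-0.001, -0.0, -1.0]]
contact_force: [1.0, 4.2, 1.6]
finger_gap: 0.02
```

Emit:
{"method": "drive_tool", "body": {
  "series": [-0.0007,-0.0013,0,0,0,0,-0.53,-0.0007,-0.0013,0,0,0,0,-0.53]
}}

```text
time_s: 8.93
ee_pos: [0.4885, 0.1921, 0.0597]
tcp_rot: [[-0.454, -0.891, 0.002], [-0.891, 0.454, 0.002], [-0.003, -0.001, -1.0]]
contact_force: [1.1, 7.3, 0.1]
finger_gap: 0.0205
```

Emit:
{"method": "drive_tool", "body": {
  "series": [-0.0007,-0.0013,0,0,0,0,-0.53,-0.0007,-0.0013,0,0,0,0,-0.53]
}}

```text
time_s: 9.1
ee_pos: [0.4886, 0.1917, 0.0599]
tcp_rot: [[-0.454, -0.891, 0.003], [-0.891, 0.454, 0.003], [-0.004, -0.001, -1.0]]
contact_force: [2.3, 9.1, -0.5]
finger_gap: 0.0203
```

Emit:
{"method": "drive_tool", "body": {
  "series": [-0.0007,-0.0013,0,0,0,0,-0.53,-0.0007,-0.0013,0,0,0,0,-0.53]
}}

```text
time_s: 9.27
ee_pos: [0.4886, 0.1914, 0.0602]
tcp_rot: [[-0.454, -0.891, 0.005], [-0.891, 0.454, 0.005], [-0.007, -0.002, -1.0]]
contact_force: [2.9, 11.9, -2.9]
finger_gap: 0.0205
```

The force rose to 12 N with no further travel, so the toggle is at its off stop. Now to the rear.

Emit:
{"method": "drive_tool", "body": {
  "series": [0.0018,0.0036,0,0,0,0,-0.53,0.0036,0.0071,0,0,0,0,-0.53,0.0054,0.0107,0,0,0,0,-0.53,0.0064,0.0125,0,0,0,0,-0.53,0.0073,0.0143,0,0,0,0,-0.53,0.0082,0.016,0,0,0,0,-0.53,0.0091,0.0178,0,0,0,0,-0.53,0.01,0.0196,0,0,0,0,-0.53,0.0109,0.0214,0,0,0,0,-0.53,0.0118,0.0232,0,0,0,0,-0.53,0.0118,0.0232,0,0,0,0,-0.53]
}}

```text
time_s: 10.18
ee_pos: [0.4983, 0.2119, 0.0595]
tcp_rot: [[-0.454, -0.891, 0.0], [-0.891, 0.454, -0.0], [0.0, -0.0, -1.0]]
contact_force: [-1.3, -3.6, 2.8]
finger_gap: 0.0199
```

Emit:
{"method": "drive_tool", "body": {
  "series": [0.0007,0.0013,0,0,0,0,-0.53,0.0007,0.0013,0,0,0,0,-0.53]
}}

```text
time_s: 10.35
ee_pos: [0.4989, 0.2131, 0.0595]
tcp_rot: [[-0.454, -0.891, 0.0], [-0.891, 0.454, 0.0], [-0.0, -0.0, -1.0]]
contact_force: [-2.0, -2.2, 3.9]
finger_gap: 0.0201
```

Emit:
{"method": "drive_tool", "body": {
  "series": [0.0007,0.0013,0,0,0,0,-0.53,0.0007,0.0013,0,0,0,0,-0.53]
}}

```text
time_s: 10.52
ee_pos: [0.4996, 0.2145, 0.0595]
tcp_rot: [[-0.454, -0.891, 0.0], [-0.891, 0.454, 0.0], [-0.0, -0.0, -1.0]]
contact_force: [-1.2, -2.8, 3.3]
finger_gap: 0.0198
```

Emit:
{"method": "drive_tool", "body": {
  "series": [0.0007,0.0013,0,0,0,0,-0.53,0.0007,0.0013,0,0,0,0,-0.53]
}}

```text
time_s: 10.68
ee_pos: [0.5003, 0.2158, 0.0594]
tcp_rot: [[-0.454, -0.891, 0.0], [-0.891, 0.454, 0.0], [-0.0, -0.0, -1.0]]
contact_force: [-1.9, -1.9, 4.0]
finger_gap: 0.0201
```

Emit:
{"method": "drive_tool", "body": {
  "series": [0.0007,0.0013,0,0,0,0,-0.53,0.0014,0.0026,0,0,0,0,-0.53]
}}

```text
time_s: 10.85
ee_pos: [0.501, 0.2174, 0.0591]
tcp_rot: [[-0.455, -0.891, -0.001], [-0.891, 0.455, -0.001], [0.002, 0.001, -1.0]]
contact_force: [-2.3, -8.2, 5.5]
finger_gap: 0.0202
```

Emit:
{"method": "drive_tool", "body": {
  "series": [0.0007,0.0013,0,0,0,0,-0.53,0.0007,0.0013,0,0,0,0,-0.53]
}}

```text
time_s: 11.02
ee_pos: [0.501, 0.2175, 0.059]
tcp_rot: [[-0.455, -0.891, -0.003], [-0.891, 0.455, -0.004], [0.005, 0.001, -1.0]]
contact_force: [-4.1, -9.7, 7.9]
finger_gap: 0.0202
```

Emit:
{"method": "drive_tool", "body": {
  "series": [0.0007,0.0013,0,0,0,0,-0.53,0.0007,0.0013,0,0,0,0,-0.53]
}}

```text
time_s: 11.18
ee_pos: [0.5011, 0.2176, 0.0589]
tcp_rot: [[-0.455, -0.891, -0.004], [-0.891, 0.455, -0.005], [0.007, 0.001, -1.0]]
contact_force: [-4.9, -12.2, 10.0]
finger_gap: 0.0203
```

Emit:
{"method": "drive_tool", "body": {
  "series": [0.0007,0.0013,0,0,0,0,-0.53,0.0007,0.0013,0,0,0,0,-0.53]
}}

```text
time_s: 11.35
ee_pos: [0.5012, 0.2179, 0.0589]
tcp_rot: [[-0.455, -0.891, -0.006], [-0.891, 0.455, -0.007], [0.009, 0.002, -1.0]]
contact_force: [-6.9, -16.5, 13.4]
finger_gap: 0.0202
```

On stop reached (18 N, no travel). Backing off slightly and lifting.

Emit:
{"method": "drive_tool", "body": {
  "series": [-0.002,-0.004,0,0,0,0,-0.53,-0.003,-0.0058,0,0,0,0,-0.53,-0.003,-0.0058,0,0,0,0,-0.53,-0.003,-0.0058,0.01,0,0,0,-0.53,-0.003,-0.0058,0.03,0,0,0,-0.53,-0.003,-0.0058,0.06,0,0,0,-0.53,-0.003,-0.0058,0.09,0,0,-4,-0.53,-0.01,-0.006,0.12,0,0,-9,-0.53,-0.02,-0.006,0.15,0,0,-13,-0.53,-0.035,-0.006,0.19,0,0,-17,-0.53,-0.05,0.004,0.225,0,0,-17,-0.53,-0.05,0.004,0.235,0,0,-17,-0.53]
}}

```text
time_s: 12.35
ee_pos: [0.4542, 0.2282, 0.302]
tcp_rot: [[-0.694, -0.72, 0.008], [-0.72, 0.694, 0.007], [-0.011, -0.001, -1.0]]
contact_force: [0.7, 0.4, 0.5]
finger_gap: 0.0202
```

Run:
```python
from h import *
s=sense();im=camera("wrist");print(s['ee_pos'],s['contact_force'],s['time_s'],s['tcp_rot'][:2,0])
cv2.imwrite("pics/w5full.png",im)
g=cv2.resize(im[60:310,30:400],None,fx=2.1,fy=2.1,interpolation=cv2.INTER_CUBIC)
cv2.imwrite("pics/w5.png",np.clip(255*(g/255.)**.5,0,255).astype(np.uint8))
```

```text
[0.45424607 0.22818842 0.30200708] [0.69344086 0.4206074  0.47848941] 12.35 [-0.69408651 -0.71981073]
```

View pics/w5.png

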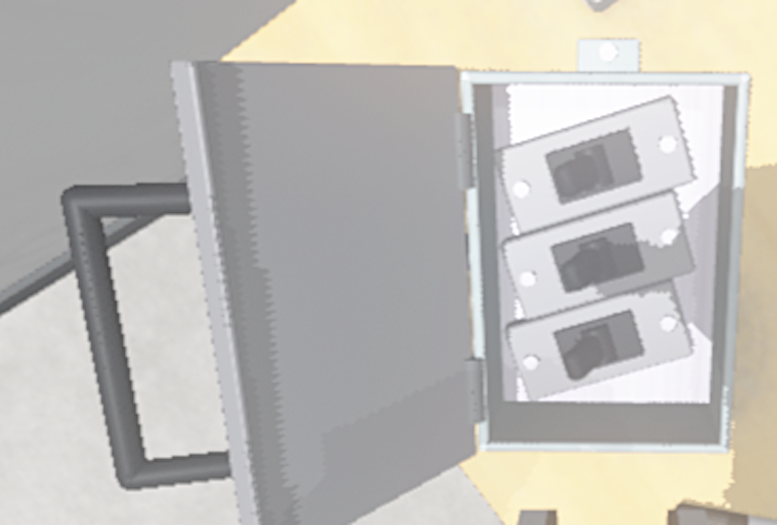

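All three toggles now lean left (rear, on). The guard is back, with the bar mid at crop (100,338).

Run:
```python
from h import *
s=sense();ci=wristci(s);print(s['ee_pos'],s['tcp_rot'].round(3)[2])
for p in((88,195),(130,476),(104,338)):print(plane(ci,(30+p[0]/2.1,60+p[1]/2.1),.186))
```

```text
[0.45493044 0.22829149 0.3016904 ] [-0.011 -0.001 -1.   ]
[0.59999932 0.30562914 0.186     ]
[0.53662356 0.37262008 0.186     ]
[0.57068277 0.33908647 0.186     ]
```

Emit:
{"method": "drive_tool", "body": {
  "series": [0.02,0.02,0,-0.4,0.5,0,-0.39,0.04,0.04,0,-0.4,0.5,0,-0.39,0.06,0.06,0,-0.4,0.5,0,-0.39,0.08,0.08,0,-0.4,0.5,0,-0.39,0.1,0.1,-0.01,-0.4,0.5,0,-0.39,0.1126,0.1132,-0.025,-0.4,0.5,0,-0.39,0.1126,0.1132,-0.05,-0.4,0.5,0,-0.39,0.1126,0.1132,-0.06,-0.4,0.5,0,-0.39,0.1126,0.1132,-0.06,-0.4,0.5,0,-0.39]
}}

```text
time_s: 13.15
ee_pos: [0.5651, 0.3388, 0.2316]
tcp_rot: [[-0.695, -0.719, -0.013], [-0.719, 0.695, -0.01], [0.016, 0.002, -1.0]]
contact_force: [1.0, -0.4, -0.7]
finger_gap: 0.0258
```

Emit:
{"method": "drive_tool", "body": {
  "series": [0,0,0,0,0,0,-0.39,0,0,0,0,0,0,-0.39,0,0,0,0,0,0,-0.39]
}}

```text
time_s: 13.4
ee_pos: [0.5667, 0.3395, 0.2367]
tcp_rot: [[-0.695, -0.719, -0.006], [-0.719, 0.695, -0.005], [0.008, 0.001, -1.0]]
contact_force: [-0.2, -0.1, 0.7]
finger_gap: 0.026
```

Emit:
{"method": "drive_tool", "body": {
  "series": [0.001,0.002,-0.015,0.3,-0.4,0,-0.39,0.001,0.002,-0.03,0.3,-0.4,0,-0.39,0.001,0.002,-0.045,0.3,-0.4,0,-0.39,0.001,0.002,-0.055,0.3,-0.4,0,-0.39,0.001,0.002,-0.063,0.3,-0.4,0,-0.39,0.001,0.002,-0.063,0.3,-0.4,0,-0.39,0.001,0.002,-0.063,0.3,-0.4,0,-0.39]
}}

```text
time_s: 13.98
ee_pos: [0.5675, 0.3413, 0.1719]
tcp_rot: [[-0.695, -0.719, -0.001], [-0.719, 0.695, -0.002], [0.002, -0.0, -1.0]]
contact_force: [-0.4, 0.8, -0.1]
finger_gap: 0.0258
```

Emit:
{"method": "drive_tool", "body": {
  "series": [0,0,0,0,0,0,-0.7,0,0,0,0,0,0,-0.85,0,0,0,0,0,0,-0.85,0,0,0,0,0,0,-1,0,0,0,0,0,0,-1,0,0,0,0,0,0,-1],
  "squeeze": 20
}}

```text
time_s: 14.48
ee_pos: [0.5677, 0.3415, 0.1725]
tcp_rot: [[-0.695, -0.719, -0.0], [-0.719, 0.695, -0.001], [0.001, -0.0, -1.0]]
contact_force: [-0.1, -0.5, 5.9]
finger_gap: 0.0087
```

```bash
python3 -c "
import numpy as np
f=lambda t:np.array([-.1432*np.cos(np.radians(12.1+t)),.1432*np.sin(np.radians(12.1+t))])
for t0,t1 in((120,72),(72,26),(26,0)):
  o=[]
  for t in np.linspace(t0,t1,13)[1:]:
    d=f(t)-f(t0);o+=[*(d[0]*np.array([.695,.719])).round(4),d[1].round(4),0,0,0,-1]
  print([float(x) if x%1 else int(x) for x in o])
"
```

```text
[-0.0053, -0.0055, 0.0064, 0, 0, 0, -1, -0.0109, -0.0113, 0.0123, 0, 0, 0, -1, -0.0168, -0.0174, 0.0176, 0, 0, 0, -1, -0.0229, -0.0237, 0.0223, 0, 0, 0, -1, -0.0293, -0.0303, 0.0264, 0, 0, 0, -1, -0.0358, -0.037, 0.0299, 0, 0, 0, -1, -0.0425, -0.0439, 0.0326, 0, 0, 0, -1, -0.0493, -0.051, 0.0347, 0, 0, 0, -1, -0.0561, -0.0581, 0.0361, 0, 0, 0, -1, -0.0631, -0.0653, 0.0369, 0, 0, 0, -1, -0.07, -0.0724, 0.0369, 0, 0, 0, -1, -0.077, -0.0796, 0.0362, 0, 0, 0, -1]
[-0.0066, -0.0068, -0.0013, 0, 0, 0, -1, -0.0131, -0.0136, -0.0032, 0, 0, 0, -1, -0.0195, -0.0202, -0.0058, 0, 0, 0, -1, -0.0258, -0.0267, -0.009, 0, 0, 0, -1, -0.0319, -0.033, -0.0127, 0, 0, 0, -1, -0.0379, -0.0392, -0.0171, 0, 0, 0, -1, -0.0436, -0.0451, -0.022, 0, 0, 0, -1, -0.0491, -0.0508, -0.0274, 0, 0, 0, -1, -0.0543, -0.0561, -0.0334, 0, 0, 0, -1, -0.0592, -0.0612, -0.0398, 0, 0, 0, -1, -0.0638, -0.066, -0.0467, 0, 0, 0, -1, -0.0681, -0.0704, -0.0541, 0, 0, 0, -1]
[-0.0023, -0.0023, -0.0043, 0, 0, 0, -1, -0.0044, -0.0046, -0.0088, 0, 0, 0, -1, -0.0064, -0.0067, -0.0133, 0, 0, 0, -1, -0.0084, -0.0086, -0.018, 0, 0, 0, -1, -0.0101, -0.0105, -0.0228, 0, 0, 0, -1, -0.0118, -0.0122, -0.0276, 0, 0, 0, -1, -0.0133, -0.0138, -0.0326, 0, 0, 0, -1, -0.0147, -0.0152, -0.0376, 0, 0, 0, -1, -0.016, -0.0166, -0.0427, 0, 0, 0, -1, -0.0171, -0.0177, -0.0478, 0, 0, 0, -1, -0.0181, -0.0188, -0.0531, 0, 0, 0, -1, -0.019, -0.0196, -0.0583, 0, 0, 0, -1]
```

Emit:
{"method": "drive_tool", "body": {
  "series": [-0.0053,-0.0055,0.0064,0,0,0,-1,-0.0109,-0.0113,0.0123,0,0,0,-1,-0.0168,-0.0174,0.0176,0,0,0,-1,-0.0229,-0.0237,0.0223,0,0,0,-1,-0.0293,-0.0303,0.0264,0,0,0,-1,-0.0358,-0.037,0.0299,0,0,0,-1,-0.0425,-0.0439,0.0326,0,0,0,-1,-0.0493,-0.051,0.0347,0,0,0,-1,-0.0561,-0.0581,0.0361,0,0,0,-1,-0.0631,-0.0653,0.0369,0,0,0,-1,-0.07,-0.0724,0.0369,0,0,0,-1,-0.077,-0.0796,0.0362,0,0,0,-1]
}}

```text
time_s: 15.48
ee_pos: [0.4889, 0.2605, 0.2069]
tcp_rot: [[-0.695, -0.719, -0.003], [-0.719, 0.695, -0.002], [0.004, 0.001, -1.0]]
contact_force: [-1.1, 2.4, 1.5]
finger_gap: 0.0088
```

Emit:
{"method": "drive_tool", "body": {
  "series": [-0.0066,-0.0068,-0.0013,0,0,0,-1,-0.0131,-0.0136,-0.0032,0,0,0,-1,-0.0195,-0.0202,-0.0058,0,0,0,-1,-0.0258,-0.0267,-0.009,0,0,0,-1,-0.0319,-0.033,-0.0127,0,0,0,-1,-0.0379,-0.0392,-0.0171,0,0,0,-1,-0.0436,-0.0451,-0.022,0,0,0,-1,-0.0491,-0.0508,-0.0274,0,0,0,-1,-0.0543,-0.0561,-0.0334,0,0,0,-1,-0.0592,-0.0612,-0.0398,0,0,0,-1,-0.0638,-0.066,-0.0467,0,0,0,-1,-0.0681,-0.0704,-0.0541,0,0,0,-1]
}}

```text
time_s: 16.48
ee_pos: [0.4218, 0.1907, 0.1528]
tcp_rot: [[-0.695, -0.719, -0.002], [-0.719, 0.695, -0.002], [0.002, -0.0, -1.0]]
contact_force: [-0.5, 2.3, 0.6]
finger_gap: 0.0092
```

Emit:
{"method": "drive_tool", "body": {
  "series": [-0.0023,-0.0023,-0.0043,0,0,0,-1,-0.0044,-0.0046,-0.0088,0,0,0,-1,-0.0064,-0.0067,-0.0133,0,0,0,-1,-0.0084,-0.0086,-0.018,0,0,0,-1,-0.0101,-0.0105,-0.0228,0,0,0,-1,-0.0118,-0.0122,-0.0276,0,0,0,-1,-0.0133,-0.0138,-0.0326,0,0,0,-1,-0.0147,-0.0152,-0.0376,0,0,0,-1,-0.0155,-0.016,-0.041,0,0,0,-1,-0.016,-0.0166,-0.043,0,0,0,-1,-0.0164,-0.017,-0.045,0,0,0,-1,-0.0168,-0.0174,-0.047,0,0,0,-1]
}}

```text
time_s: 17.48
ee_pos: [0.4053, 0.1737, 0.1063]
tcp_rot: [[-0.695, -0.719, -0.002], [-0.719, 0.695, -0.002], [0.003, -0.0, -1.0]]
contact_force: [-0.7, 1.0, 0.1]
finger_gap: 0.0092
```

Emit:
{"method": "drive_tool", "body": {
  "series": [-0.0004,-0.0004,-0.002,0,0,0,-1,-0.0008,-0.0008,-0.004,0,0,0,-1,-0.0012,-0.0012,-0.006,0,0,0,-1,-0.0012,-0.0012,-0.006,0,0,0,-1]
}}

```text
time_s: 17.82
ee_pos: [0.4041, 0.1725, 0.1002]
tcp_rot: [[-0.695, -0.719, -0.002], [-0.719, 0.695, -0.002], [0.003, 0.0, -1.0]]
contact_force: [0.9, 0.8, -0.3]
finger_gap: 0.0093
```

Emit:
{"method": "drive_tool", "body": {
  "series": [-0.0003,-0.0003,-0.002,0,0,0,-1,-0.0006,-0.0006,-0.004,0,0,0,-1,-0.0006,-0.0006,-0.004,0,0,0,-1]
}}

```text
time_s: 18.07
ee_pos: [0.4035, 0.1718, 0.0961]
tcp_rot: [[-0.695, -0.719, -0.002], [-0.719, 0.695, -0.002], [0.003, 0.0, -1.0]]
contact_force: [1.8, -1.2, -0.1]
finger_gap: 0.0092
```

Emit:
{"method": "drive_tool", "body": {
  "series": [0,0,-0.0015,0,0,0,-1,0,0,-0.0015,0,0,0,-1]
}}

```text
time_s: 18.23
ee_pos: [0.4032, 0.1716, 0.0946]
tcp_rot: [[-0.695, -0.719, -0.002], [-0.719, 0.695, -0.002], [0.003, 0.0, -1.0]]
contact_force: [-0.5, -1.9, 0.4]
finger_gap: 0.0091
```

Emit:
{"method": "drive_tool", "body": {
  "series": [0,0,-0.0015,0,0,0,-1,0,0,-0.0015,0,0,0,-1]
}}

```text
time_s: 18.4
ee_pos: [0.4032, 0.1715, 0.0937]
tcp_rot: [[-0.695, -0.719, -0.003], [-0.719, 0.695, -0.003], [0.004, -0.0, -1.0]]
contact_force: [-3.7, -3.3, 7.8]
finger_gap: 0.0088
```

Emit:
{"method": "drive_tool", "body": {
  "series": [0,0,-0.0015,0,0,0,-1,0,0,-0.0015,0,0,0,-1]
}}

```text
time_s: 18.57
ee_pos: [0.4033, 0.1714, 0.0929]
tcp_rot: [[-0.695, -0.719, -0.002], [-0.719, 0.695, -0.003], [0.004, -0.001, -1.0]]
contact_force: [-7.8, -4.7, 18.1]
finger_gap: 0.0089
```

Emit:
{"method": "drive_tool", "body": {
  "series": [0,0,0.002,0,0,0,-1,0,0,0.002,0,0,0,-0.4,0,0,0.002,0,0,0,-0.2,0,0,0.002,0,0,0,-0.2,0,0,0.002,0,0,0,-0.2,0,0,0.01,0,0,0,-0.2,0,0,0.03,0,0,0,-0.2,0,0,0.06,0,0,0,-0.2,0,0,0.1,0,0,0,-0.2,0,0,0.14,0,0,0,-0.2,-0.01,0.03,0.17,0,0,0,-0.2,-0.02,0.06,0.18,0,0,0,-0.2]
}}

```text
time_s: 19.57
ee_pos: [0.3849, 0.2327, 0.2777]
tcp_rot: [[-0.697, -0.717, 0.004], [-0.717, 0.697, 0.004], [-0.005, -0.0, -1.0]]
contact_force: [0.7, 1.3, 0.5]
finger_gap: 0.0344
```

Emit:
{"method": "drive_tool", "body": {
  "series": [-0.01,0.03,0,0,0,0,-0.2,-0.02,0.06,0,0,0,0,-0.2,-0.03,0.09,0,0,0,0,-0.2,-0.04,0.12,0,0,0,0,-0.2,-0.05,0.15,0,0,0,0,-0.2,-0.06,0.18,0,0,0,0,-0.2,-0.06,0.18,0,0,0,0,-0.2,-0.06,0.18,0,0,0,0,-0.2]
}}

```text
time_s: 20.23
ee_pos: [0.3228, 0.4132, 0.2718]
tcp_rot: [[-0.693, -0.721, -0.002], [-0.72, 0.693, -0.003], [0.003, -0.0, -1.0]]
contact_force: [-0.1, -0.3, 0.5]
finger_gap: 0.0342
```

Run:
```python
from h import *
a=cv2.imread("pics/s0.png");b=camera("scene");print(sense()['contact_force'],sense()['time_s'])
cv2.imwrite("pics/s6.png",np.hstack([a[160:400,90:400],b[160:400,90:400]]))
```

```text
[ 0.35900434  0.06818561 -0.64353743] 20.2833
```

View pics/s6.png

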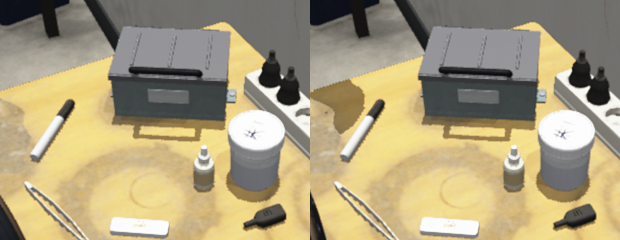

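The guard is shut just as at the start, and the jar, bottle and connector are where they were. The robot is clear.

```bash
python3 -c "
from plant import *
print(hand_in())"
```

```text
the job is handed in; nothing more can be done
None
```

The tripped toggle is reset and on, the guard is shut again, and the job is handed in at about 20 s of the 72 s allowed.

- **Guard opened:** I pinched the pull bar and swung the guard right back to its stop.
- **Toggle found:** The tripped toggle was in slot_2, on the box's -y side. The switch units sit turned about 17° in the box, so I turned the fingers to match.
- **Toggle reset:** I pushed it forward until the force rose to about 12 N with no more travel (off stop). Then I pushed it to the rear until it rose to about 18 N with no more travel (on stop).
- **Guard closed:** I regripped the bar and lowered the guard while holding it. I released only once the closing force showed it was shut, at about 20 N.

**Last checks:** Before closing, the wrist picture showed all three toggles leaning to the rear (on). After closing, the scene picture matched the first one: guard shut, and the jar, dropper bottle and connector unmoved. The tool force was near zero with the arm clear.

**Disagreements:** The toggle position measured from close up differed by about 4 mm from the first estimate, and I used the close one. The guard met its seat about 3 mm lower at the tool than when I first gripped it, probably because the bar sat slightly differently in the fingers.

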